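# Clamp a solder-paste syringe in its dispenser cradle

## Robot

A 6-joint arm with a two-finger parallel gripper is mounted at the origin on a cart in front of the work surface, level with it; the furniture and walls round the work are solid. World frame = base frame: x ahead of the robot, y to its left, z up, the work surface at z = 0. Lengths are in mm, angles in degrees, forces in N, time in s.
With the tool pointing down it reaches from about 350 to 850 mm from the base axis. Payload 8.1 kg.
Tool frame: the origin (TCP) lies midway between the tips of the shut fingers; the grasp point (between the pads) lies 19 mm behind it; z points along the fingers, y is the line along which they close (so a half turn about z gives the same grasp; the last joint's range is limited). The gripper opens to 85 mm and grips with 20 to 120 N. Pads are 22 mm wide; open, the fingers measure 114 mm over their backs; the gripper's body (76 mm by 85 mm) begins 54 mm behind the grasp point. The pads swing forward as they close: fully open they stand 13 mm farther back than shut.
Start: joints at [64.492, 7.471, 85.268, -0, 87.261, -4.893], TCP at [211.231, 561.593, 231.292] pointing down, gripper open.
Joint ranges: [-169.43, 169.43], [-51.17, 129.36], [1.28, 143.12], [-76.62, 256.62], [0, 156.53], [-152.29, 152.29]. Speed limits (degrees/s): [136.94, 136.94, 159.86, 180, 180, 180].

## Interface

Orientations are given as [roll, pitch, yaw] about the fixed x, y, z axes, in that order (R = Rz(yaw) Ry(pitch) Rx(roll)).
In Python, from bench import sense, snapshot, camera_params, hand_in, masks_of, pinpoint gives the robot as it stands.
- The arm moves only by the tool step_arm, never from a script. Its argument "targets" is a list of rows, each an object with "angular": the turn, a rotation vector about the tool's x, y, z scaled (see below), a list of three; "dp": the shift along the tool's x, y, z scaled (see below), a list of three; "fingers": the closure, from 0 (fully open) to 1 (shut). A call has exactly 8 rows; each row is the pose to reach, as a shift and turn from the pose commanded when the call began, along the tool's axes at that moment, turning the shorter way round; what a row does not reach only later rows make up. The controller multiplies each number of a shift by 0.2 m and each number of a turn by 180 degrees. A row lasts 1/8 s, in which the tool goes at most 62.5 mm and 10.7 degrees, less where a joint would pass 70% of its speed; a pose out of reach is approached as far as the arm can. A call with a number of a shift or a turn outside -1 to 1 is refused whole. A call with a gripper value outside its range is refused whole. The fingers move at their own pace and stop on an object; "newtons" is the grip in N (left out, the last holds). Time passes only in rows, so rows that repeat a pose let the fingers close, or fill a call up. It gives the time, the measured TCP pose, the force, the opening and the grip force at its end, in the units of the state.
- sense(): the state, without advancing time (a new reading comes with each control period).
- snapshot(name): name is "side" or "top" or "wrist"; returns the picture (480x640x3 uint8, blue, green, red); there is no depth.
- camera_params(name): a dict with "vfov" (degrees; the focal length in pixels is half the picture's height over the tangent of half this angle, whatever the lens; pixels are square), "cx", "cy" (the principal point, pixels), "R" (3x3) and "t" (3): a world point X has camera coordinates R X + t. Camera axes: x right, y down, z forward; pixel columns grow to the right and rows downward; lengths in mm; the calibration is good to about 2 mm. A picture is of the moment at which its call begins: read the wrist's pose just before it. camera_params takes no time and is no camera call; for the wrist camera it gives the pose at the moment of the call.
- hand_in(): hands the job in; it is judged then, once.
Trained networks look in the newest picture that a camera, given by its name, has taken for a name from the list of things; names that differ only in an ending like _2 or _b are one class to them, and where a whole thing is asked for, a point or a joint stands for the part that bears it (a point fixed in the world has none). Each returns a list of dicts, best first, with "conf" (0 to 1); they miss things now and then, are a little off and sometimes report something else, mostly with a low value. They report only what shows in the picture. A call takes as long as a camera call.
- masks_of(camera, label): "pixels" (480x640 bool, what is visible of it) and "at" ([column, row] in pixels, amid what is visible of it).
- pinpoint(camera, label): "at" ([column, row] in pixels: a listed point, or the origin of a listed thing).
The state is a dict: "time": time; "joint_pos": joint angles; "qd": joint speeds; "joint_efforts": joint torques, N m; "tool_pos": TCP position; "tcp_rot": TCP orientation; "ft_force": force on the tool from outside, world axes, zero at the start; "wrist_torque": the same for the moment, N m; "finger_gap": finger opening in mm; "grip_force": force on a finger pad.
Only numpy, scipy, OpenCV 4.12 (cv2) and the standard library are available. Lean on these libraries where they do the work, as an engineer would, in place of code of your own. Each camera call takes 0.05 s, during which the arm holds its last target. There are 200 camera calls.

## Task

Lift the sprung clamp bar of the blue dispenser cradle by its red knob and swing it well aside so that it rests up on its collar; then lay the orange solder-paste syringe in the V blocks with its flange dropped fully into the slot of the dark carriage. Swing the bar back over the barrel and lower it gently until it alone holds the syringe down; never force the syringe or let the bar snap down, and leave the vial, the black pot and the brass tin where they are.

Things in the scene. Friction and masses are not known exactly. Their poses are not given: they have to be found in the camera images.
- cradle: Blue dispenser cradle fixed to the bench, base plate 112 x 162 x 12 mm; at its +y end a dark carriage, beside it the clamp post. Origin on the bench under the V blocks' centre line; z up. Two aluminium V blocks (10 mm wide, at y = -54 and +28 mm) carry a 22 mm barrel with its axis along y at x = 0, z = 45 mm. From y = -25 to +22 mm both sides of the barrel are free for fingers down to z = 12 mm.
- carriage_range (a point): Point of the cradle at x = 0, y = 62, z = 42 mm: middle of the range of the dark carriage, which is locked anywhere within 12 mm of it along y. Its place is NOT reported: see it, or feel it by moving the raised syringe (its underside just above z = 42 mm) in the cradle's +y until the flange meets the back plate. The flange then stands over the slot, at its +y side; straight down it drops in.
- carriage_mouth (a point): Same point, for the carriage's shape: a slot 6 mm wide along y, open at the top, 11 mm deep, between two low front cheeks on its -y side (x = +-18 to +-28 mm, 22 mm long, tops at z = 42 mm; the barrel passes between them) and one tall back plate on its +y side (56 mm wide, 6 mm thick, top at z = 60 mm).
- syringe: Loose orange solder-paste syringe, about 60 g. Origin on its axis, where it is best gripped; y axis along the barrel towards the flange, z up as it lies. Barrel 22 mm in diameter from y = -68 to +60 mm, blue nozzle (9 mm) to y = -82 mm. It lies on the bench with its axis 11 mm high.
- syringe_flange (a point): Centre of the syringe's flange, on the axis at y = +62 mm of the syringe. The flange is a plate 48 mm wide (x), 4 mm thick (y), 22 mm high (z, flush with the barrel's underside). Seated, its ears hang 8 mm deep in the slot, its centre is at z = 45 mm of the cradle and the syringe's axes point as the cradle's (flange to +y).
- clamp_bar (a joint): Turn of the clamp bar about its post, rad: 0 = across the V blocks, knob on the cradle's -x side (closed); grows counter-clockwise from above to 1.75 (1.57 = bar along -y). Closed, a tooth under the hub stands in a notch of the steel collar (0.2 rad of play): the bar turns only when lifted 14 mm or more. Turned over 0.45 rad and lowered, the tooth rests on the collar and the bar stays up.
- clamp_lift: Brass sleeve that carries the bar up and down the post (spring 5 N at the bottom to 11 N at the top, plus 1 N weight; well damped). Origin on the post's axis, x = +34, y = -44 mm of the cradle; its height over the cradle's origin is the lift: 0 lowest, 5 to 6 mm = bar's soft rubber pad resting on a seated barrel, 14 mm = tooth clear of or resting on the collar, 22 mm = upper stop.
- clamp_knob (a point): Grip point on the axis of the upright round red knob at the bar's end, 66 mm from the post's axis: 88 mm above the bench at lift 0. Knob 16 mm in diameter, from 24 mm below to 12 mm above this point; below it the bar, 14 mm wide and 8 mm thick. The knob may turn in the fingers, so the hand need not turn with the bar.
- glass_vial: Bystander: small corked glass vial, 25 mm in diameter, 52 mm high, standing; origin under its centre.
- flux_pot: Bystander: small black round pot, 50 mm in diameter, 27 mm high; origin under its centre.
- tin_brass: Bystander: small round brass tin, 38 mm in diameter, 24 mm high; origin under its centre.

How it is judged:
By the outcome, as a careful person would: the job done as asked, in the order asked, and still so for the second after the job is handed in, with the robot touching nothing.
It also fails if it takes over 72 s, if anything falls off the work surface, if the arm or the gripper's body presses on something with over 40 N, if the wrist force passes 120 N, or if a joint passes its speed limit or range.

## Working session

There is one attempt and no reset: what is moved stays moved. The work goes in short steps, Python scripts to look and compute and a tool call to move; the robot and the scene stay as the last step left them, time stands still between calls to the robot, and variables do not carry over. Pictures are saved under pics/ and viewed, at most 10 in all, crops included, and the job is handed in when it is done.

Besides the shell and the picture viewer there is one more tool, called after "Call:" by a JSON object that holds its "op" and its "data", one argument or row to a line. step_arm: Moves the arm, as the interface text tells. Its arguments: {"type":"object","properties":{"targets":{"type":"array","items":{"type":"object","properties":{"angular":{"type":"array","items":{"type":"number","minimum":-1,"maximum":1}},"dp":{"type":"array","items":{"type":"number","minimum":-1,"maximum":1}},"fingers":{"type":"number"}}}},"newtons":{"type":"number"}},"required":["targets"]}

```bash
mkdir -p pics; ls; cat > h.py <<'E'
import numpy as np, cv2
from scipy.spatial.transform import Rotation as Ro
from bench import *
def ray(cam,uv,p=None):
    p=p or camera_params(cam); R=np.array(p["R"]);t=np.array(p["t"])
    f=240/np.tan(np.radians(p["vfov"]/2))
    d=R.T@np.array([(uv[0]-p["cx"])/f,(uv[1]-p["cy"])/f,1]); return -R.T@t,d/np.linalg.norm(d)
def atz(cam,uv,z,p=None):
    c,d=ray(cam,uv,p); return c+d*(z-c[2])/d[2]
def proj(cam,X,p=None):
    p=p or camera_params(cam); f=240/np.tan(np.radians(p["vfov"]/2))
    q=np.array(p["R"])@X+np.array(p["t"]); return q[:2]/q[2]*f+[p["cx"],p["cy"]]
def tri(rs):
    A=0;b=0
    for c,d in rs:
        M=np.eye(3)-np.outer(d,d);A=A+M;b=b+M@c
    return np.linalg.solve(A,b)
E
python3 - <<'E'
from h import *
np.set_printoptions(precision=1,suppress=True)
s=sense();print({k:np.round(v,2) for k,v in s.items()})
for c in ["top","side","wrist"]:
    im=snapshot(c);cv2.imwrite(f"pics/{c}0.png",im)
    p=camera_params(c);print(c,p["vfov"],p["cx"],p["cy"],-np.array(p["R"]).T@p["t"])
    for l,z in dict(cradle=0,carriage_range=42,syringe=11,syringe_flange=11,clamp_lift=0,clamp_knob=88,glass_vial=0,flux_pot=0,tin_brass=0).items():
        r=pinpoint(c,l)
        for q in r[:2]: print(l,round(q["conf"],2),np.array(q["at"]),atz(c,q["at"],z,p))
E
```

```text
pics
{'time': np.float64(0.0), 'joint_pos': array([64.5,  7.5, 85.3,  0. , 87.3, -4.9]), 'qd': array([ 0. ,  0.1, -0. ,  0.1,  0. , -0. ]), 'joint_efforts': array([  0. , -56.9, -50. ,   0. ,   0. ,  -0. ]), 'tool_pos': array([211. , 561.1, 230.2]), 'tcp_rot': array([-179.9,   -0. ,  159.4]), 'ft_force': array([0.6, 0.2, 0.5]), 'wrist_torque': array([0., 0., 0.]), 'grip_force': np.float64(0.0), 'finger_gap': np.float64(85.38)}
top 43.60825711010084 306.540196610116 245.39199294824905 [ 393.6   -3.9 1500.5]
cradle 0.79 [201.2 242.9] [566.3 256.5   0. ]
carriage_range 0.73 [170.4 235.3] [578.7 325.3  42. ]
syringe 0.84 [381.2 232.4] [ 600.7 -195.1   11. ]
syringe_flange 0.62 [354.2 230.4] [ 604.4 -127.3   11. ]
clamp_lift 0.73 [221.5 230.4] [599.1 206.6   0. ]
clamp_lift 0.21 [173.7 235.2] [584.4 326.5   0. ]
clamp_knob 0.44 [209.3 254.8] [528.3 221.   88. ]
clamp_knob 0.24 [353.2 231. ] [ 592.  -118.6   88. ]
tin_brass 0.59 [409.7 270.7] [ 506.7 -268.5    0. ]
side 48.46368838489097 324.13392642502265 243.89168472796013 [ 598.4 -922.3  635. ]
cradle 0.93 [331.4 223.6] [566.7 251.3   0. ]
syringe 0.76 [345.6 339.6] [ 605.4 -197.6   11. ]
syringe_flange 0.65 [345.4 314.9] [ 604.5 -127.7   11. ]
clamp_knob 0.67 [319.3 195.3] [538.  229.1  88. ]
glass_vial 0.66 [261.2 398.6] [ 474.2 -330.     0. ]
flux_pot 0.82 [366.4 270.9] [648.6  40.4   0. ]
tin_brass 0.69 [288.4 372.6] [ 511.2 -271.4    0. ]
wrist 58.24791881461737 313.04809468045437 243.04860997952846 [139.  589.7 373.5]
```

```bash
python3 - <<'E'
import cv2,numpy as np
t=cv2.imread("pics/top0.png")[180:320,130:450]; s=cv2.imread("pics/side0.png")[150:430,220:420]
t=cv2.resize(t,None,fx=2.5,fy=2.5); cv2.imwrite("pics/t1.png",t)
cv2.imwrite("pics/s1.png",cv2.resize(s,None,fx=2,fy=2))
E
```

```text
(no output)
```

View pics/t1.png

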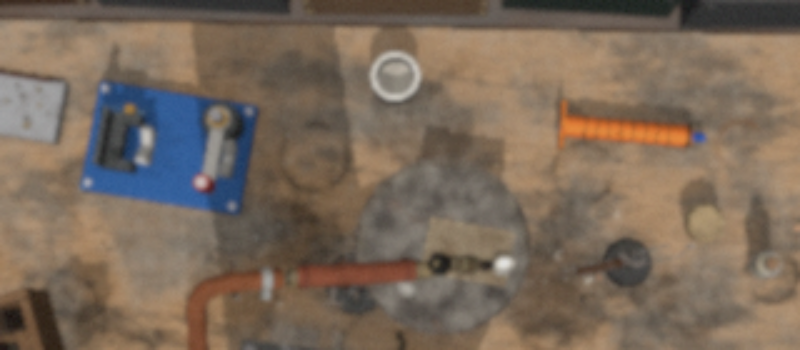

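View pics/s1.png

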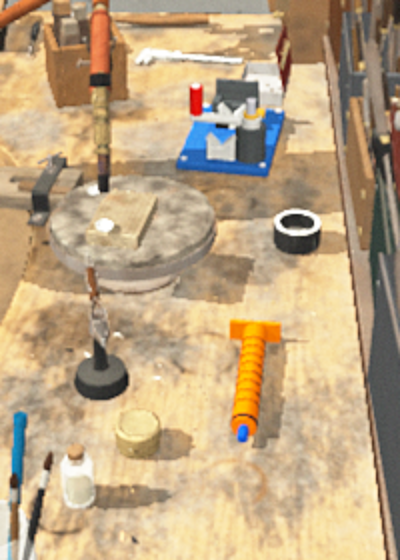

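```bash
python3 - <<'E'
from h import *
np.set_printoptions(precision=1,suppress=True)
a=[cv2.resize(cv2.imread(f"pics/{c}0.png"),(400,300)) for c in ["top","side","wrist"]]
m=np.vstack([np.hstack(a[:2]),np.hstack([a[2],a[2]*0])]);cv2.imwrite("pics/m.png",m)
print("knob",tri([ray("top",[209.3,254.8]),ray("side",[319.3,195.3])]))
p=camera_params("wrist");s=sense();R=Ro.from_euler('xyz',s["tcp_rot"],degrees=True).as_matrix()
print(R.T@(np.array(p["R"]).T), R.T@(-np.array(p["R"]).T@p["t"]-s["tool_pos"]))
E
```

```text
knob [533.2 221.2  90.9]
[[ 0.  -1.  -0.3]
 [ 1.   0.   0. ]
 [-0.  -0.3  1. ]] [  77.5    0.9 -142.2]
```

View pics/m.png

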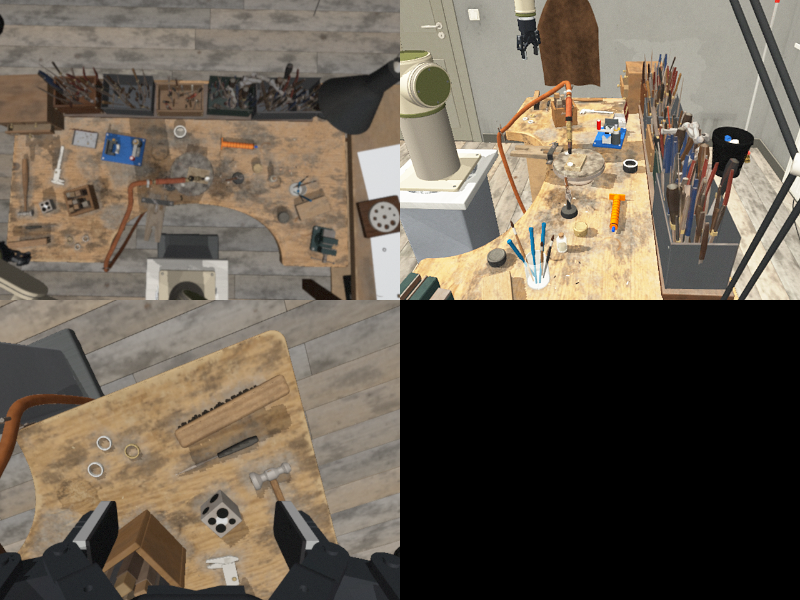

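```bash
python3 - <<'E'
from h import *
np.set_printoptions(precision=1,suppress=True)
for a,b in [((213,293),(264,133)),((331,285),(272,270)),((290,288),(270,215))]: print(atz("top",a,0),atz("side",b,0),tri([ray("top",a),ray("side",b)]))
E
```

```text
[441.2 222.2   0. ] [302.7 928.1   0. ] [427.5 182.5 256.5]
[467.  -71.7   0. ] [444.9  35.5   0. ] [462.6 -68.7  69.3]
[457.5  30.6   0. ] [407.3 291.3   0. ] [450.2  27.1 138.4]
```

Call:
{"op": "step_arm", "data": {
  "targets": [
    {"dp": [-0.3, -0.12, 0], "angular": [0, 0, 0.055], "fingers": 0.45},
    {"dp": [-0.6, -0.25, 0], "angular": [0, 0, 0.11], "fingers": 0.45},
    {"dp": [-0.95, -0.4, 0], "angular": [0, 0, 0.165], "fingers": 0.45},
    {"dp": [-0.95, -0.4, 0], "angular": [0, 0, 0.22], "fingers": 0.45},
    {"dp": [-0.95, -0.4, 0], "angular": [0, 0, 0.275], "fingers": 0.45},
    {"dp": [-0.95, -0.4, 0], "angular": [0, 0, 0.33], "fingers": 0.45},
    {"dp": [-0.95, -0.4, 0], "angular": [0, 0, 0.385], "fingers": 0.45},
    {"dp": [-0.95, -0.4, 0], "angular": [0, 0, 0.435], "fingers": 0.45}
  ]
}}

```text
time: 2.5
tool_pos: [361.0, 419.8, 231.4]
tcp_rot: [180.0, -0.0, 80.8]
ft_force: [0.4, 0.4, -0.1]
finger_gap: 47.1
grip_force: 0.0
```

```bash
cat >> h.py <<'E'
np.set_printoptions(precision=3,suppress=True)
def plan(xyz,yaw,s=None):
    s=s or sense(); R=Ro.from_euler('xyz',s["tcp_rot"],degrees=True)
    d=R.inv().apply(np.array(xyz)-s["tool_pos"])/200
    a=(R.inv()*Ro.from_euler('xyz',[180,0,yaw],degrees=True)).as_rotvec()/np.pi
    print("t",round(float(s["time"]),2),"pos",np.array(s["tool_pos"]),"rot",np.array(s["tcp_rot"]),"gap",round(float(s["finger_gap"]),1),"F",np.array(s["ft_force"])); print("dp",d,"ang",a)
E
python3 - <<'E'
from h import *
plan([555,240,200],81.5)
E
```

```text
t 2.5 pos [360.956 419.782 231.354] rot [179.996  -0.005  80.769] gap 47.1 F [ 0.374  0.405 -0.086]
dp [-0.732  1.102  0.157] ang [ 0.    -0.    -0.004]
```

Call:
{"op": "step_arm", "data": {
  "targets": [
    {"dp": [-0.2, 0.25, 0], "angular": [0, 0, 0], "fingers": 0.45},
    {"dp": [-0.4, 0.5, 0.05], "angular": [0, 0, 0], "fingers": 0.45},
    {"dp": [-0.6, 0.75, 0.1], "angular": [0, 0, 0], "fingers": 0.45},
    {"dp": [-0.7, 0.95, 0.14], "angular": [0, 0, 0], "fingers": 0.45},
    {"dp": [-0.73, 1, 0.15], "angular": [0, 0, 0], "fingers": 0.45},
    {"dp": [-0.73, 1, 0.15], "angular": [0, 0, 0], "fingers": 0.45},
    {"dp": [-0.73, 1, 0.15], "angular": [0, 0, 0], "fingers": 0.45},
    {"dp": [-0.73, 1, 0.15], "angular": [0, 0, 0], "fingers": 0.45}
  ]
}}

```text
time: 3.5
tool_pos: [535.1, 245.8, 201.8]
tcp_rot: [180.0, -0.0, 81.2]
ft_force: [-0.1, 0.9, 0.7]
finger_gap: 47.1
grip_force: 0.0
```

```bash
python3 - <<'E'
from h import *
plan([555,240,200],81.5)
im=snapshot("wrist");p=camera_params("wrist");cv2.imwrite("pics/w1.png",im)
for l,z in dict(cradle=0,carriage_range=42,clamp_lift=0,clamp_knob=88).items():
    for q in pinpoint("wrist",l)[:2]: print(l,round(q["conf"],2),np.array(q["at"]),atz("wrist",q["at"],z,p))
s=snapshot("side");cv2.imwrite("pics/s2.png",s)
np.save("p1.npy",p,allow_pickle=True)
cv2.imwrite("pics/ws.png",np.hstack([cv2.resize(im,(400,300)),cv2.resize(s[100:280,160:400],(400,300))]))
E
```

```text
t 3.5 pos [535.148 245.841 201.788] rot [179.977  -0.03   81.191] gap 47.1 F [-0.107  0.884  0.695]
dp [-0.014  0.103  0.009] ang [ 0.    -0.    -0.002]
cradle 0.81 [354.2 185.1] [570.827 258.819   0.   ]
carriage_range 0.69 [362.1 107.1] [579.692 317.934  42.   ]
carriage_range 0.23 [363.5 105.8] [580.714 318.614  42.   ]
clamp_lift 0.67 [395.7 237.1] [599.61 210.23   0.  ]
clamp_knob 0.9 [317.6 278.6] [534.174 219.063  88.   ]
```

View pics/w1.png

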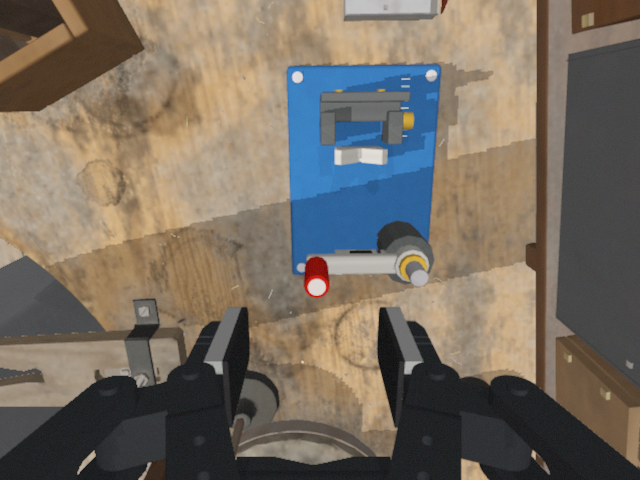

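View pics/ws.png

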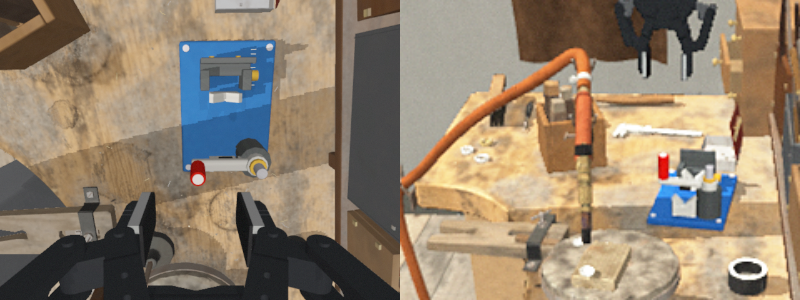

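```bash
python3 - <<'E'
from h import *
p=np.load("p1.npy",allow_pickle=True).item()
A=[atz("wrist",q,12,p)[:2] for q in [(288,67),(293,275),(440,65),(297,77),(431,75)]]
print(np.array(A)); 
for i,j in [(1,0),(0,2),(3,4)]:
    d=A[j]-A[i];print(np.degrees(np.arctan2(d[1],d[0])),np.linalg.norm(d))
yaw=np.radians(-7.9);c,s=np.cos(yaw),np.sin(yaw);Rz=np.array([[c,-s],[s,c]])
o=np.array([571.4,258.5])
def loc(uv,z): return Rz.T@(atz("wrist",uv,z,p)[:2]-o)
for n,uv,z in [("plateTL",(288,67),12),("plateTR",(440,65),12),("plateBL",(293,275),12),("backtop rear L",(321,93),60),("backtop front L",(321,101),60),("backtop front R",(410,101),60),("cheek front L",(322,143),42),("cheekL inner",(334,143),42),("cheek frontR",(403,143),42),("cheek rear",(334,112),42),("knobtop",(316.5,288),100),("knob",(317.6,278.6),88),("vblock",(361,157),45)]: print(n,loc(uv,z))
for z in [90,100,110,120,130,140]: print(z,proj("wrist",np.r_[o+Rz@[34,-44],z],p))
E
```

```text
[[533.734 352.728]
 [510.639 194.483]
 [641.367 337.443]
 [539.006 345.141]
 [634.532 331.744]]
81.69629464049194 159.92167743160812
-8.082722490480748 108.71256376978408
-7.983503562716944 96.46112878395908
plateTL [-50.259  88.157]
plateTR [58.453 87.81 ]
plateBL [-51.386 -71.761]
backtop rear L [-27.67  68.82]
backtop front L [-27.716  64.087]
backtop front R [28.015 63.228]
cheek front L [-26.981  36.97 ]
cheekL inner [-18.761  36.843]
cheek frontR [28.503 36.115]
cheek rear [-18.746  57.164]
knobtop [-32.266 -45.476]
knob [-31.453 -44.18 ]
vblock [-0.419 27.426]
90 [420.732 278.057]
100 [424.623 284.24 ]
110 [428.806 290.885]
120 [433.315 298.049]
130 [438.189 305.793]
140 [443.475 314.191]
```

Call:
{"op": "step_arm", "data": {
  "targets": [
    {"dp": [-0.08, 0.01, 0.05], "angular": [0, 0, 0], "fingers": 0.5},
    {"dp": [-0.132, 0.014, 0.15], "angular": [0, 0, 0], "fingers": 0.5},
    {"dp": [-0.132, 0.014, 0.3], "angular": [0, 0, 0], "fingers": 0.5},
    {"dp": [-0.132, 0.014, 0.42], "angular": [0, 0, 0], "fingers": 0.5},
    {"dp": [-0.132, 0.014, 0.54], "angular": [0, 0, 0], "fingers": 0.5},
    {"dp": [-0.132, 0.014, 0.62], "angular": [0, 0, 0], "fingers": 0.5},
    {"dp": [-0.132, 0.014, 0.65], "angular": [0, 0, 0], "fingers": 0.5},
    {"dp": [-0.132, 0.014, 0.65], "angular": [0, 0, 0], "fingers": 0.5}
  ]
}}

```text
time: 4.8
tool_pos: [534.4, 217.9, 71.1]
tcp_rot: [-180.0, 0.0, 81.1]
ft_force: [-0.1, -0.3, 0.3]
finger_gap: 43.0
grip_force: 0.0
```

```bash
python3 - <<'E'
from h import *
plan([533.8,219.2,72],81.5)
im=snapshot("wrist");cv2.imwrite("pics/w2.png",im)
print([(round(q["conf"],2),q["at"],atz("wrist",q["at"],88)) for q in pinpoint("wrist","clamp_knob")[:2]])
E
```

```text
t 4.8 pos [534.438 217.86   71.096] rot [-179.978    0.009   81.074] gap 43.0 F [-0.072 -0.313  0.315]
dp [ 0.006 -0.004 -0.005] ang [-0.     0.    -0.002]
[(0.95, [311.1, 351.2], array([534.734, 218.643,  88.   ])), (0.17, [393.5, 25.1], array([571.739, 312.732,  88.   ]))]
```

View pics/w2.png

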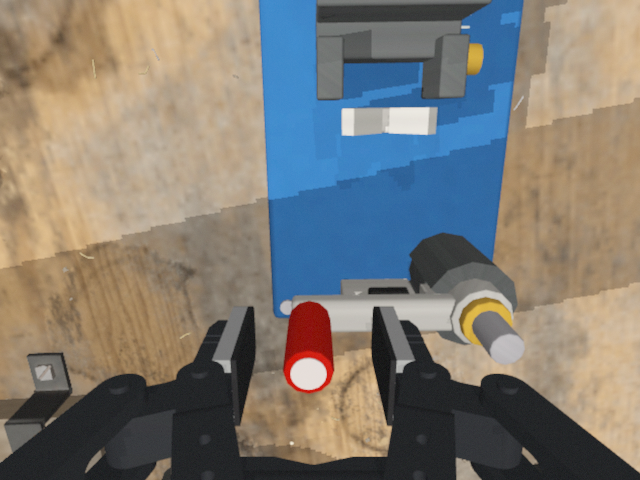

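The wrist view shows the red knob (310,350) midway between the fingers (240 and 385). I am closing on it.

Call:
{"op": "step_arm", "data": {
  "targets": [
    {"dp": [0, 0, 0], "angular": [0, 0, 0], "fingers": 0.7},
    {"dp": [0, 0, 0], "angular": [0, 0, 0], "fingers": 1},
    {"dp": [0, 0, 0], "angular": [0, 0, 0], "fingers": 1},
    {"dp": [0, 0, 0], "angular": [0, 0, 0], "fingers": 1},
    {"dp": [0, 0, 0], "angular": [0, 0, 0], "fingers": 1},
    {"dp": [0, 0, 0], "angular": [0, 0, 0], "fingers": 1},
    {"dp": [0, 0, 0], "angular": [0, 0, 0], "fingers": 1},
    {"dp": [0, 0, 0], "angular": [0, 0, 0], "fingers": 1}
  ],
  "newtons": 50
}}

```text
time: 5.9
tool_pos: [533.4, 218.7, 72.0]
tcp_rot: [-179.9, -0.0, 81.1]
ft_force: [-8.0, 0.6, 8.0]
finger_gap: 14.1
grip_force: 48.8
```

Call:
{"op": "step_arm", "data": {
  "targets": [
    {"dp": [0, -0.003, -0.01], "angular": [0, 0, 0], "fingers": 1},
    {"dp": [0, -0.005, -0.025], "angular": [0, 0, 0], "fingers": 1},
    {"dp": [0, -0.005, -0.04], "angular": [0, 0, 0], "fingers": 1},
    {"dp": [0, -0.005, -0.055], "angular": [0, 0, 0], "fingers": 1},
    {"dp": [0, -0.005, -0.07], "angular": [0, 0, 0], "fingers": 1},
    {"dp": [0, -0.005, -0.085], "angular": [0, 0, 0], "fingers": 1},
    {"dp": [0, -0.005, -0.09], "angular": [0, 0, 0], "fingers": 1},
    {"dp": [0, -0.005, -0.09], "angular": [0, 0, 0], "fingers": 1}
  ]
}}

```text
time: 6.9
tool_pos: [533.3, 218.1, 89.2]
tcp_rot: [-180.0, 0.0, 81.1]
ft_force: [0.1, 1.0, -10.2]
finger_gap: 14.7
grip_force: 48.8
```

Call:
{"op": "step_arm", "data": {
  "targets": [
    {"dp": [-0.023, 0.002, 0], "angular": [0, 0, 0], "fingers": 1},
    {"dp": [-0.057, 0.007, 0], "angular": [0, 0, 0], "fingers": 1},
    {"dp": [-0.09, 0.016, 0], "angular": [0, 0, 0], "fingers": 1},
    {"dp": [-0.123, 0.028, 0], "angular": [0, 0, 0], "fingers": 1},
    {"dp": [-0.153, 0.044, 0], "angular": [0, 0, 0], "fingers": 1},
    {"dp": [-0.182, 0.063, 0], "angular": [0, 0, 0], "fingers": 1},
    {"dp": [-0.205, 0.081, 0], "angular": [0, 0, 0], "fingers": 1},
    {"dp": [-0.222, 0.096, 0], "angular": [0, 0, 0], "fingers": 1}
  ]
}}

```text
time: 7.9
tool_pos: [542.7, 169.6, 87.4]
tcp_rot: [-179.6, 0.2, 81.1]
ft_force: [-11.6, -0.1, -9.4]
finger_gap: 14.5
grip_force: 49.1
```

Call:
{"op": "step_arm", "data": {
  "targets": [
    {"dp": [-0.028, 0.016, 0], "angular": [0, 0, 0], "fingers": 1},
    {"dp": [-0.053, 0.048, 0], "angular": [0, 0, 0], "fingers": 1},
    {"dp": [-0.074, 0.083, 0], "angular": [0, 0, 0], "fingers": 1},
    {"dp": [-0.09, 0.12, 0], "angular": [0, 0, 0], "fingers": 1},
    {"dp": [-0.1, 0.153, 0], "angular": [0, 0, 0], "fingers": 1},
    {"dp": [-0.106, 0.187, 0], "angular": [0, 0, 0], "fingers": 1},
    {"dp": [-0.109, 0.216, 0], "angular": [0, 0, 0], "fingers": 1},
    {"dp": [-0.109, 0.216, 0], "angular": [0, 0, 0], "fingers": 1}
  ]
}}

```text
time: 8.9
tool_pos: [583.8, 139.2, 87.9]
tcp_rot: [-179.8, 0.3, 81.0]
ft_force: [-4.2, -11.9, -9.5]
finger_gap: 13.9
grip_force: 49.1
```

Call:
{"op": "step_arm", "data": {
  "targets": [
    {"dp": [-0.005, 0, 0.003], "angular": [0, 0, 0], "fingers": 1},
    {"dp": [-0.01, 0, 0.006], "angular": [0, 0, 0], "fingers": 1},
    {"dp": [-0.012, 0, 0.009], "angular": [0, 0, 0], "fingers": 1},
    {"dp": [-0.012, 0, 0.012], "angular": [0, 0, 0], "fingers": 1},
    {"dp": [-0.012, 0, 0.015], "angular": [0, 0, 0], "fingers": 1},
    {"dp": [-0.012, 0, 0.018], "angular": [0, 0, 0], "fingers": 1},
    {"dp": [-0.012, 0, 0.021], "angular": [0, 0, 0], "fingers": 1},
    {"dp": [-0.012, 0, 0.021], "angular": [0, 0, 0], "fingers": 1}
  ]
}}

```text
time: 9.9
tool_pos: [584.5, 138.4, 86.1]
tcp_rot: [-180.0, 0.2, 81.0]
ft_force: [-8.0, -7.3, 1.8]
finger_gap: 14.5
grip_force: 50.3
```

Call:
{"op": "step_arm", "data": {
  "targets": [
    {"dp": [0, 0, 0], "angular": [0, 0, 0], "fingers": 0.8},
    {"dp": [0, 0, 0], "angular": [0, 0, 0], "fingers": 0.55},
    {"dp": [0, 0, 0], "angular": [0, 0, 0], "fingers": 0.5},
    {"dp": [0, 0, -0.1], "angular": [0, 0, 0], "fingers": 0.5},
    {"dp": [0, 0, -0.3], "angular": [0, 0, 0], "fingers": 0.4},
    {"dp": [-0.2, 0.01, -0.5], "angular": [0, 0, 0], "fingers": 0.4},
    {"dp": [-0.5, 0.05, -0.6], "angular": [0, 0, 0], "fingers": 0.4},
    {"dp": [-0.8, 0.07, -0.6], "angular": [0, 0, 0], "fingers": 0.4}
  ]
}}

```text
time: 10.9
tool_pos: [575.5, -20.8, 210.1]
tcp_rot: [179.6, -0.0, 81.2]
ft_force: [0.2, -0.7, -0.3]
finger_gap: 51.4
grip_force: 0.0
```

```bash
python3 - <<'E'
from h import *
plan([597,-190,150],83.5)
E
```

```text
t 10.9 pos [575.489 -20.798 210.072] rot [179.587  -0.008  81.176] gap 51.4 F [ 0.205 -0.698 -0.348]
dp [-0.82   0.234  0.302] ang [ 0.002  0.    -0.013]
```

Call:
{"op": "step_arm", "data": {
  "targets": [
    {"dp": [-0.25, 0.06, 0.05], "angular": [0, 0, -0.005], "fingers": 0.4},
    {"dp": [-0.5, 0.12, 0.1], "angular": [0, 0, -0.01], "fingers": 0.4},
    {"dp": [-0.7, 0.18, 0.2], "angular": [0, 0, -0.013], "fingers": 0.4},
    {"dp": [-0.8, 0.22, 0.27], "angular": [0, 0, -0.013], "fingers": 0.4},
    {"dp": [-0.82, 0.23, 0.3], "angular": [0, 0, -0.013], "fingers": 0.4},
    {"dp": [-0.82, 0.23, 0.3], "angular": [0, 0, -0.013], "fingers": 0.4},
    {"dp": [-0.82, 0.23, 0.3], "angular": [0, 0, -0.013], "fingers": 0.4},
    {"dp": [-0.82, 0.23, 0.3], "angular": [0, 0, -0.013], "fingers": 0.4}
  ]
}}

```text
time: 11.9
tool_pos: [594.1, -187.8, 146.1]
tcp_rot: [179.9, 0.0, 83.5]
ft_force: [-0.5, -0.1, 0.6]
finger_gap: 51.1
grip_force: 0.0
```

```bash
python3 - <<'E'
from h import *
plan([597,-190,150],83.5)
im=snapshot("wrist");p=camera_params("wrist");cv2.imwrite("pics/w3.png",im)
for l in ["syringe","syringe_flange"]:
    for q in pinpoint("wrist",l)[:1]: print(l,round(q["conf"],2),q["at"],atz("wrist",q["at"],11,p))
m=masks_of("wrist","syringe")[0]["pixels"]
ys,xs=np.nonzero(m); w=[(r,xs[ys==r].mean(),np.ptp(xs[ys==r])) for r in range(ys.min(),ys.max(),12)];print(np.array(w).astype(int).tolist())
sel=[(c,r) for r,c,ww in w if 15<ww<60][1:]
P=np.array([atz("wrist",q,14,p)[:2] for q in sel]);k=np.polyfit(P[:,1],P[:,0],1);print("yaw",np.degrees(np.arctan(-k[0])),P[[0,-1]])
side=snapshot("side")
print([ (q["conf"],q["at"]) for q in pinpoint("side","clamp_knob")[:2]]); cv2.imwrite("pics/s3.png",cv2.resize(side[150:260,250:410],None,fx=3,fy=3))
E
```

```text
t 11.9 pos [ 594.128 -187.773  146.129] rot [179.928   0.016  83.498] gap 51.1 F [-0.532 -0.081  0.607]
dp [-0.009  0.016 -0.019] ang [ 0.  0. -0.]
syringe 0.61 [323.0, 227.5] [ 601.037 -187.202   11.   ]
syringe_flange 0.74 [320.2, 134.4] [ 605.69  -126.996   11.   ]
[[128, 326, 16], [140, 316, 48], [152, 321, 35], [164, 322, 34], [176, 322, 32], [188, 323, 33], [200, 324, 34], [212, 324, 32], [224, 325, 32], [236, 325, 32], [248, 326, 32], [260, 326, 32], [272, 326, 30], [284, 327, 29], [296, 328, 31], [308, 328, 30], [320, 328, 29], [332, 329, 12]]
yaw -3.22468525269753 [[ 603.015 -129.909]
 [ 597.734 -254.312]]
[]
```

View pics/w3.png

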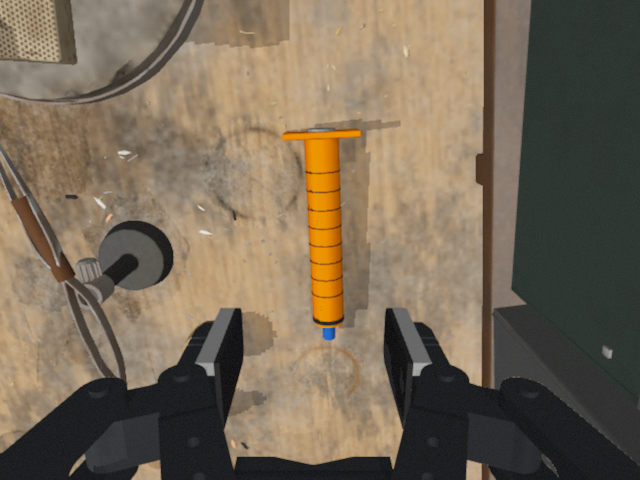

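Call:
{"op": "step_arm", "data": {
  "targets": [
    {"dp": [0, 0.02, 0.05], "angular": [0, 0, -0.01], "fingers": 0.4},
    {"dp": [0, 0.035, 0.2], "angular": [0, 0, -0.017], "fingers": 0.4},
    {"dp": [0, 0.035, 0.35], "angular": [0, 0, -0.017], "fingers": 0.4},
    {"dp": [0, 0.035, 0.5], "angular": [0, 0, -0.017], "fingers": 0.4},
    {"dp": [0, 0.035, 0.6], "angular": [0, 0, -0.017], "fingers": 0.4},
    {"dp": [0, 0.035, 0.68], "angular": [0, 0, -0.017], "fingers": 0.4},
    {"dp": [0, 0.035, 0.715], "angular": [0, 0, -0.017], "fingers": 0.4},
    {"dp": [0, 0.035, 0.715], "angular": [0, 0, -0.017], "fingers": 0.4}
  ]
}}

```text
time: 13.2
tool_pos: [600.7, -189.4, 2.1]
tcp_rot: [-180.0, -0.0, 86.5]
ft_force: [-0.3, 0.6, -0.3]
finger_gap: 51.2
grip_force: 0.0
```

```bash
python3 - <<'E'
from h import *
plan([601,-188.5,2.5],86.5)
im=snapshot("wrist");p=camera_params("wrist");cv2.imwrite("pics/w4.png",im)
m=masks_of("wrist","syringe")[0]["pixels"]
ys,xs=np.nonzero(m); w=[(r,xs[ys==r].mean(),np.ptp(xs[ys==r])) for r in range(ys.min(),ys.max(),16)];print(np.array(w).astype(int).tolist())
for l in ["syringe","syringe_flange"]:
    for q in pinpoint("wrist",l)[:1]: print(l,round(q["conf"],2),q["at"],atz("wrist",q["at"],11,p))
sel=[(c,r) for r,c,ww in w][2:-2]
P=np.array([atz("wrist",q,14,p)[:2] for q in sel]);print(P[::2])
E
```

```text
t 13.2 pos [ 600.678 -189.44     2.107] rot [-179.998   -0.      86.491] gap 51.2 F [-0.271  0.625 -0.283]
dp [ 0.005  0.001 -0.002] ang [-0. -0. -0.]
[[146, 316, 10], [162, 319, 167], [178, 318, 70], [194, 318, 69], [210, 318, 68], [226, 317, 67], [242, 317, 66], [258, 317, 65], [274, 317, 65], [290, 316, 63], [306, 317, 64], [322, 317, 62], [338, 317, 62], [354, 316, 60], [370, 316, 61], [386, 316, 59], [402, 316, 58], [418, 315, 57], [434, 316, 56], [450, 316, 56]]
syringe 0.87 [315.9, 337.1] [ 602.386 -188.366   11.   ]
syringe_flange 0.61 [319.1, 160.1] [ 606.968 -127.186   11.   ]
[[ 606.307 -132.192]
 [ 605.737 -142.152]
 [ 604.821 -152.562]
 [ 604.35  -163.503]
 [ 603.522 -174.963]
 [ 602.823 -187.014]
 [ 601.912 -199.679]
 [ 600.953 -213.019]]
```

Call:
{"op": "step_arm", "data": {
  "targets": [
    {"dp": [0, 0.008, 0], "angular": [0, 0, 0.002], "fingers": 0.6},
    {"dp": [0, 0.008, 0], "angular": [0, 0, 0.002], "fingers": 0.75},
    {"dp": [0, 0.008, 0], "angular": [0, 0, 0.002], "fingers": 1},
    {"dp": [0, 0.008, 0], "angular": [0, 0, 0.002], "fingers": 1},
    {"dp": [0, 0.008, 0], "angular": [0, 0, 0.002], "fingers": 1},
    {"dp": [0, 0.008, 0], "angular": [0, 0, 0.002], "fingers": 1},
    {"dp": [0, 0.008, -0.05], "angular": [0, 0, 0.002], "fingers": 1},
    {"dp": [0, 0.008, -0.1], "angular": [0, 0, 0.002], "fingers": 1}
  ],
  "newtons": 30
}}

```text
time: 14.4
tool_pos: [601.8, -189.4, 22.3]
tcp_rot: [-179.9, -0.0, 86.1]
ft_force: [0.1, 0.4, -1.3]
finger_gap: 20.9
grip_force: 29.5
```

```bash
python3 - <<'E'
from h import *
im=snapshot("wrist");p=camera_params("wrist");cv2.imwrite("pics/w5.png",im)
s=sense();plan([600,-20,220],81.7,s)
m=masks_of("wrist","syringe")[0]["pixels"]
ys,xs=np.nonzero(m); w=[(r,xs[ys==r].mean(),np.ptp(xs[ys==r])) for r in range(ys.min(),ys.max(),16)]
zt=s["tool_pos"][2]
q=pinpoint("wrist","syringe_flange")[0];print(q["conf"],q["at"])
R=Ro.from_euler('xyz',s["tcp_rot"],degrees=True)
def tool(uv,z): return R.inv().apply(atz("wrist",uv,z,p)-s["tool_pos"])
print("flange",tool(q["at"],zt+9)); print([tool((c,r),zt+9).round(1).tolist() for r,c,ww in w if ww<100][1::3])
E
```

```text
t 14.45 pos [ 602.943 -189.79    24.198] rot [179.91    0.033  86.129] gap 20.7 F [2.037 0.007 0.487]
dp [ 0.845 -0.07  -0.98 ] ang [0.001 0.    0.025]
0.95 [315.0, 159.9]
flange [62.793  0.769 -9.035]
[[57.6, 0.3, -9.0], [42.2, 0.3, -9.0], [25.7, 0.3, -9.0], [8.0, 0.4, -9.0], [-11.1, 0.4, -9.0], [-31.8, 0.2, -9.0]]
```

Call:
{"op": "step_arm", "data": {
  "targets": [
    {"dp": [0, 0, -0.1], "angular": [0, 0, 0], "fingers": 1},
    {"dp": [0.02, 0, -0.25], "angular": [0, 0, 0], "fingers": 1},
    {"dp": [0.1, 0, -0.4], "angular": [0, 0, 0.005], "fingers": 1},
    {"dp": [0.25, -0.01, -0.53], "angular": [0, 0, 0.01], "fingers": 1},
    {"dp": [0.45, -0.02, -0.62], "angular": [0, 0, 0.015], "fingers": 1},
    {"dp": [0.65, -0.03, -0.65], "angular": [0, 0, 0.02], "fingers": 1},
    {"dp": [0.85, -0.04, -0.65], "angular": [0, 0, 0.023], "fingers": 1},
    {"dp": [1, -0.05, -0.65], "angular": [0, 0, 0.023], "fingers": 1}
  ]
}}

```text
time: 15.55
tool_pos: [605.8, 12.4, 153.6]
tcp_rot: [179.9, -0.0, 82.0]
ft_force: [-0.8, 0.0, -0.8]
finger_gap: 20.9
grip_force: 29.5
```

```bash
python3 - <<'E'
from h import *
plan([569.6,245.6,150],81.95)
E
```

```text
t 15.55 pos [605.823  12.425 153.604] rot [179.931  -0.015  82.024] gap 20.9 F [-0.803  0.021 -0.798]
dp [ 1.129 -0.341  0.018] ang [ 0. -0.  0.]
```

Call:
{"op": "step_arm", "data": {
  "targets": [
    {"dp": [0.2, -0.07, 0], "angular": [0, 0, 0], "fingers": 1},
    {"dp": [0.4, -0.14, 0], "angular": [0, 0, 0], "fingers": 1},
    {"dp": [0.6, -0.21, 0], "angular": [0, 0, 0], "fingers": 1},
    {"dp": [0.78, -0.28, 0], "angular": [0, 0, 0], "fingers": 1},
    {"dp": [0.9, -0.32, 0], "angular": [0, 0, 0], "fingers": 1},
    {"dp": [0.98, -0.34, 0], "angular": [0, 0, 0], "fingers": 1},
    {"dp": [0.98, -0.34, 0], "angular": [0, 0, 0], "fingers": 1},
    {"dp": [0.98, -0.34, 0], "angular": [0, 0, 0], "fingers": 1}
  ]
}}

```text
time: 16.55
tool_pos: [566.0, 213.4, 152.3]
tcp_rot: [180.0, 0.0, 82.0]
ft_force: [0.1, -0.1, -0.3]
finger_gap: 20.8
grip_force: 29.5
```

```bash
python3 - <<'E'
from h import *
im=snapshot("wrist");p=camera_params("wrist");s=sense();cv2.imwrite("pics/w6.png",im);np.save("p6.npy",p,allow_pickle=True)
plan([569.6,245.6,80],81.95,s)
for l,z in dict(cradle=0,carriage_range=42,clamp_knob=102).items():
    for q in pinpoint("wrist",l)[:1]: print(l,round(q["conf"],2),np.array(q["at"]),atz("wrist",q["at"],z,p))
E
```

```text
t 16.6 pos [566.015 213.238 152.182] rot [179.995   0.022  81.927] gap 20.8 F [-0.642  0.078 -0.841]
dp [ 0.163 -0.005  0.361] ang [ 0.  0. -0.]
cradle 0.82 [310.5 158. ] [570.691 258.32    0.   ]
carriage_range 0.81 [314.1  52. ] [581.517 318.508  42.   ]
```

View pics/w6.png

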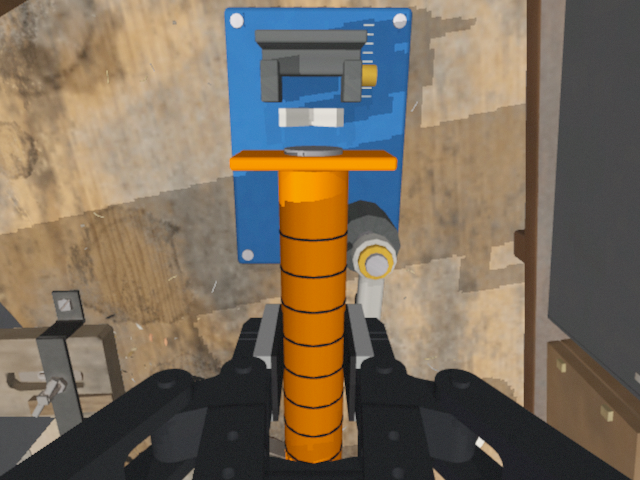

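The wrist view shows the bar swung aside along -y (370,290). The syringe is aligned with the carriage, whose centre is at column 311 against the barrel's 313.

Call:
{"op": "step_arm", "data": {
  "targets": [
    {"dp": [0.08, -0.003, 0], "angular": [0, 0, 0], "fingers": 1},
    {"dp": [0.155, -0.005, 0.05], "angular": [0, 0, 0], "fingers": 1},
    {"dp": [0.16, -0.005, 0.15], "angular": [0, 0, 0], "fingers": 1},
    {"dp": [0.16, -0.005, 0.27], "angular": [0, 0, 0], "fingers": 1},
    {"dp": [0.16, -0.005, 0.39], "angular": [0, 0, 0], "fingers": 1},
    {"dp": [0.16, -0.005, 0.48], "angular": [0, 0, 0], "fingers": 1},
    {"dp": [0.16, -0.005, 0.52], "angular": [0, 0, 0], "fingers": 1},
    {"dp": [0.16, -0.005, 0.52], "angular": [0, 0, 0], "fingers": 1}
  ]
}}

```text
time: 17.75
tool_pos: [568.8, 246.0, 47.4]
tcp_rot: [-179.9, 0.0, 82.0]
ft_force: [0.3, -0.5, -2.3]
finger_gap: 20.3
grip_force: 29.5
```

```bash
python3 - <<'E'
from h import *
plan([571.2,256.5,46.5],81.95)
E
```

```text
t 17.75 pos [568.768 245.984  47.386] rot [-179.94     0.034   81.991] gap 20.3 F [ 0.319 -0.491 -2.277]
dp [0.054 0.005 0.004] ang [-0.  0.  0.]
```

Call:
{"op": "step_arm", "data": {
  "targets": [
    {"dp": [0.01, 0.002, 0.005], "angular": [0, 0, 0], "fingers": 1},
    {"dp": [0.02, 0.002, 0.005], "angular": [0, 0, 0], "fingers": 1},
    {"dp": [0.025, 0.002, 0.005], "angular": [0, 0, 0], "fingers": 1},
    {"dp": [0.03, 0.002, 0.005], "angular": [0, 0, 0], "fingers": 1},
    {"dp": [0.034, 0.002, 0.005], "angular": [0, 0, 0], "fingers": 1},
    {"dp": [0.038, 0.002, 0.005], "angular": [0, 0, 0], "fingers": 1},
    {"dp": [0.042, 0.002, 0.005], "angular": [0, 0, 0], "fingers": 1},
    {"dp": [0.045, 0.002, 0.005], "angular": [0, 0, 0], "fingers": 1}
  ]
}}

```text
time: 18.75
tool_pos: [570.8, 255.0, 47.1]
tcp_rot: [-180.0, 0.0, 82.0]
ft_force: [0.1, -0.3, -0.6]
finger_gap: 20.5
grip_force: 29.5
```

Call:
{"op": "step_arm", "data": {
  "targets": [
    {"dp": [0.002, 0, 0], "angular": [0, 0, 0], "fingers": 1},
    {"dp": [0.004, 0, 0], "angular": [0, 0, 0], "fingers": 1},
    {"dp": [0.006, 0, 0], "angular": [0, 0, 0], "fingers": 1},
    {"dp": [0.008, 0, 0], "angular": [0, 0, 0], "fingers": 1},
    {"dp": [0.01, 0, 0], "angular": [0, 0, 0], "fingers": 1},
    {"dp": [0.012, 0, 0], "angular": [0, 0, 0], "fingers": 1},
    {"dp": [0.014, 0, 0], "angular": [0, 0, 0], "fingers": 1},
    {"dp": [0.014, 0, 0], "angular": [0, 0, 0], "fingers": 1}
  ]
}}

```text
time: 19.75
tool_pos: [571.1, 257.2, 46.9]
tcp_rot: [-180.0, 0.1, 82.0]
ft_force: [-1.2, -4.7, -0.3]
finger_gap: 20.9
grip_force: 29.5
```

Call:
{"op": "step_arm", "data": {
  "targets": [
    {"dp": [-0.004, 0, 0], "angular": [0, 0, 0], "fingers": 1},
    {"dp": [-0.007, 0, 0], "angular": [0, 0, 0], "fingers": 1},
    {"dp": [-0.007, 0, 0.008], "angular": [0, 0, 0], "fingers": 1},
    {"dp": [-0.007, 0, 0.016], "angular": [0, 0, 0], "fingers": 1},
    {"dp": [-0.007, 0, 0.024], "angular": [0, 0, 0], "fingers": 1},
    {"dp": [-0.007, 0, 0.032], "angular": [0, 0, 0], "fingers": 1},
    {"dp": [-0.007, 0, 0.038], "angular": [0, 0, 0], "fingers": 1},
    {"dp": [-0.007, 0, 0.04], "angular": [0, 0, 0], "fingers": 1}
  ]
}}

```text
time: 20.75
tool_pos: [570.9, 256.4, 38.9]
tcp_rot: [-180.0, 0.0, 82.0]
ft_force: [1.2, -0.7, -0.5]
finger_gap: 20.7
grip_force: 29.5
```

Call:
{"op": "step_arm", "data": {
  "targets": [
    {"dp": [0, 0, 0.002], "angular": [0, 0, 0], "fingers": 1},
    {"dp": [0, 0, 0.004], "angular": [0, 0, 0], "fingers": 1},
    {"dp": [0, 0, 0.006], "angular": [0, 0, 0], "fingers": 1},
    {"dp": [0, 0, 0.008], "angular": [0, 0, 0], "fingers": 1},
    {"dp": [0, 0, 0.01], "angular": [0, 0, 0], "fingers": 1},
    {"dp": [0, 0, 0.012], "angular": [0, 0, 0], "fingers": 1},
    {"dp": [0, 0, 0.013], "angular": [0, 0, 0], "fingers": 1},
    {"dp": [0, 0, 0.013], "angular": [0, 0, 0], "fingers": 1}
  ]
}}

```text
time: 21.75
tool_pos: [571.1, 256.4, 36.9]
tcp_rot: [180.0, -0.0, 82.0]
ft_force: [-2.5, -1.1, 5.5]
finger_gap: 20.8
grip_force: 30.0
```

Call:
{"op": "step_arm", "data": {
  "targets": [
    {"dp": [0, 0, -0.002], "angular": [0, 0, 0], "fingers": 0.75},
    {"dp": [0, 0, -0.002], "angular": [0, 0, 0], "fingers": 0.65},
    {"dp": [0, 0, -0.002], "angular": [0, 0, 0], "fingers": 0.5},
    {"dp": [0, 0, -0.002], "angular": [0, 0, 0], "fingers": 0.5},
    {"dp": [0, 0, -0.002], "angular": [0, 0, 0], "fingers": 0.5},
    {"dp": [0, 0, -0.1], "angular": [0, 0, 0], "fingers": 0.5},
    {"dp": [0, 0, -0.3], "angular": [0, 0, 0], "fingers": 0.5},
    {"dp": [0, 0, -0.5], "angular": [0, 0, 0], "fingers": 0.5}
  ]
}}

```text
time: 22.75
tool_pos: [571.1, 256.4, 139.0]
tcp_rot: [180.0, -0.0, 82.0]
ft_force: [0.4, 0.1, -0.4]
finger_gap: 42.8
grip_force: 0.0
```

```bash
python3 - <<'E'
from h import *
plan([584.5,138.4,140],81.95)
im=snapshot("wrist");p=camera_params("wrist");cv2.imwrite("pics/w7.png",im);np.save("p7.npy",p,allow_pickle=True)
for l,z in dict(cradle=0,syringe=45,syringe_flange=45,carriage_range=42,clamp_knob=102).items():
    for q in pinpoint("wrist",l)[:1]: print(l,round(q["conf"],2),np.array(q["at"]),atz("wrist",q["at"],z,p))
E
```

```text
t 22.75 pos [571.131 256.416 139.004] rot [179.96   -0.02   81.987] gap 42.8 F [ 0.438  0.148 -0.44 ]
dp [-0.575  0.148 -0.005] ang [ 0. -0.  0.]
syringe 0.59 [310.  245.1] [573.585 258.164  45.   ]
syringe_flange 0.74 [313.9 135.3] [584.638 320.594  45.   ]
carriage_range 0.8 [312.5 135.8] [583.835 320.262  42.   ]
```

View pics/w7.png

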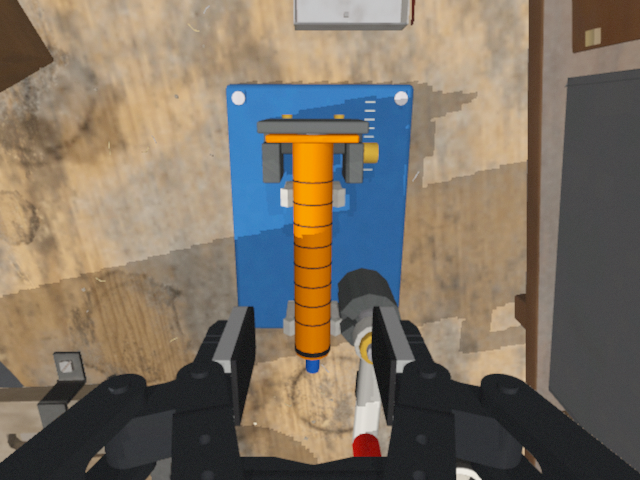

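The syringe lies in both V blocks with its flange (313,138) in the slot between the back plate and the cheeks. The bar is parked to the side with the knob at (367,447). I am going back to the knob.

Call:
{"op": "step_arm", "data": {
  "targets": [
    {"dp": [-0.2, 0.05, 0], "angular": [0, 0, 0], "fingers": 0.5},
    {"dp": [-0.4, 0.1, 0], "angular": [0, 0, 0], "fingers": 0.5},
    {"dp": [-0.54, 0.14, 0], "angular": [0, 0, 0], "fingers": 0.5},
    {"dp": [-0.575, 0.148, 0], "angular": [0, 0, 0], "fingers": 0.5},
    {"dp": [-0.575, 0.148, 0.05], "angular": [0, 0, 0], "fingers": 0.5},
    {"dp": [-0.575, 0.148, 0.15], "angular": [0, 0, 0], "fingers": 0.5},
    {"dp": [-0.575, 0.148, 0.24], "angular": [0, 0, 0], "fingers": 0.5},
    {"dp": [-0.575, 0.148, 0.26], "angular": [0, 0, 0], "fingers": 0.5}
  ]
}}

```text
time: 24.05
tool_pos: [582.3, 138.7, 81.3]
tcp_rot: [-179.7, 0.1, 82.0]
ft_force: [0.1, 0.2, 0.4]
finger_gap: 42.3
grip_force: 0.0
```

```bash
python3 - <<'E'
from h import *
plan([584.5,138.4,86],81.95)
im=snapshot("wrist");p=camera_params("wrist");cv2.imwrite("pics/w8.png",im)
for q in pinpoint("wrist","clamp_knob")[:1]: print(round(q["conf"],2),np.array(q["at"]),atz("wrist",q["at"],102,p))
E
```

```text
t 24.05 pos [582.253 138.696  81.322] rot [-179.744    0.074   82.038] gap 42.3 F [0.102 0.234 0.436]
dp [ 0.     0.011 -0.023] ang [-0.001  0.     0.   ]
0.71 [324.9 340.3] [587.659 145.023 102.   ]
```

Call:
{"op": "step_arm", "data": {
  "targets": [
    {"dp": [0.03, 0.02, -0.015], "angular": [0, 0, 0], "fingers": 0.5},
    {"dp": [0.03, 0.02, -0.015], "angular": [0, 0, 0], "fingers": 0.5},
    {"dp": [0.03, 0.02, -0.015], "angular": [0, 0, 0], "fingers": 0.6},
    {"dp": [0.03, 0.02, -0.015], "angular": [0, 0, 0], "fingers": 1},
    {"dp": [0.03, 0.02, -0.015], "angular": [0, 0, 0], "fingers": 1},
    {"dp": [0.03, 0.02, -0.015], "angular": [0, 0, 0], "fingers": 1},
    {"dp": [0.03, 0.02, -0.015], "angular": [0, 0, 0], "fingers": 1},
    {"dp": [0.03, 0.02, -0.015], "angular": [0, 0, 0], "fingers": 1}
  ],
  "newtons": 50
}}

```text
time: 25.15
tool_pos: [589.1, 143.5, 87.7]
tcp_rot: [180.0, 0.0, 82.0]
ft_force: [-2.3, -3.3, 4.2]
finger_gap: 14.3
grip_force: 48.9
```

```bash
python3 - <<'E'
from h import *
plan([584.5,138.4,86],81.95)
im=snapshot("wrist");p=camera_params("wrist");cv2.imwrite("pics/w9.png",im)
for q in pinpoint("wrist","clamp_knob")[:1]: print(round(q["conf"],2),np.array(q["at"]),atz("wrist",q["at"],102,p))
E
```

```text
t 25.15 pos [589.109 143.503  87.668] rot [179.998   0.018  81.981] gap 14.3 F [-2.338 -3.327  4.166]
dp [-0.028 -0.019  0.008] ang [0. 0. 0.]
0.84 [315.9 344.2] [590.483 145.502 102.   ]
```

View pics/w9.png

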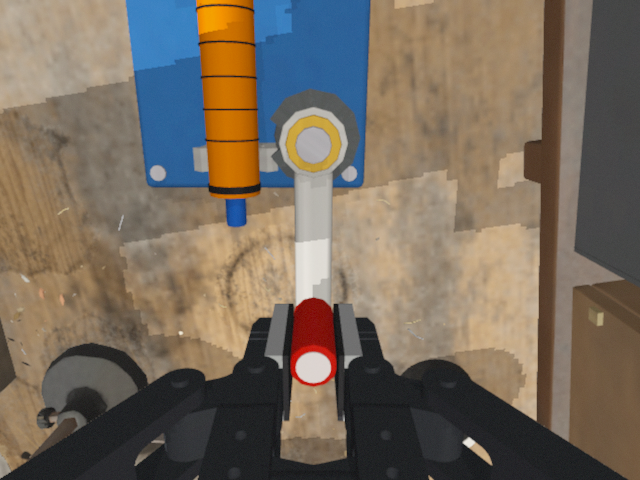

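Call:
{"op": "step_arm", "data": {
  "targets": [
    {"dp": [0, 0, -0.01], "angular": [0, 0, 0], "fingers": 1},
    {"dp": [0, 0, -0.02], "angular": [0, 0, 0], "fingers": 1},
    {"dp": [0, 0, -0.022], "angular": [0, 0, 0], "fingers": 1},
    {"dp": [0.001, -0.023, -0.022], "angular": [0, 0, 0], "fingers": 1},
    {"dp": [0.005, -0.057, -0.022], "angular": [0, 0, 0], "fingers": 1},
    {"dp": [0.014, -0.096, -0.022], "angular": [0, 0, 0], "fingers": 1},
    {"dp": [0.029, -0.134, -0.022], "angular": [0, 0, 0], "fingers": 1},
    {"dp": [0.047, -0.17, -0.022], "angular": [0, 0, 0], "fingers": 1}
  ],
  "newtons": 60
}}

```text
time: 26.25
tool_pos: [555.1, 156.2, 90.7]
tcp_rot: [-179.8, 0.2, 82.0]
ft_force: [-2.6, -8.4, -9.1]
finger_gap: 14.1
grip_force: 58.5
```

Call:
{"op": "step_arm", "data": {
  "targets": [
    {"dp": [0.019, -0.029, 0], "angular": [0, 0, 0], "fingers": 1},
    {"dp": [0.046, -0.059, 0], "angular": [0, 0, 0], "fingers": 1},
    {"dp": [0.075, -0.086, 0], "angular": [0, 0, 0], "fingers": 1},
    {"dp": [0.108, -0.11, 0], "angular": [0, 0, 0], "fingers": 1},
    {"dp": [0.143, -0.129, 0], "angular": [0, 0, 0], "fingers": 1},
    {"dp": [0.181, -0.144, 0], "angular": [0, 0, 0], "fingers": 1},
    {"dp": [0.214, -0.153, 0], "angular": [0, 0, 0], "fingers": 1},
    {"dp": [0.243, -0.158, 0], "angular": [0, 0, 0], "fingers": 1}
  ]
}}

```text
time: 27.25
tool_pos: [532.6, 209.7, 92.0]
tcp_rot: [179.9, 0.1, 82.0]
ft_force: [5.6, -2.4, -10.7]
finger_gap: 13.6
grip_force: 58.8
```

```bash
python3 - <<'E'
from h import *
plan([533.2,218.4,89],81.95)
im=snapshot("wrist");p=camera_params("wrist");cv2.imwrite("pics/w10.png",im)
for q in pinpoint("wrist","clamp_knob")[:1]: print(round(q["conf"],2),np.array(q["at"]),atz("wrist",q["at"],104.5,p))
E
```

```text
t 27.25 pos [532.643 209.71   92.008] rot [179.942   0.105  81.961] gap 13.6 F [  5.57   -2.36  -10.659]
dp [ 0.043 -0.003  0.015] ang [0.    0.001 0.   ]
0.68 [317.6 346.2] [534.341 210.378 104.5  ]
```

View pics/w10.png

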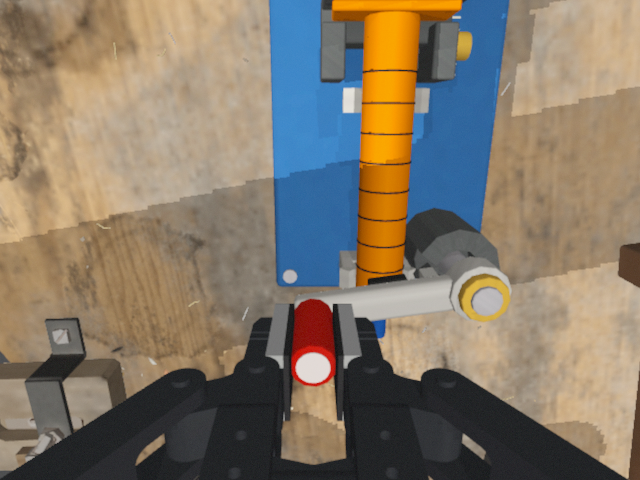

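The wrist view shows the bar over the barrel, about 8 degrees short of closed, with the knob at (313,345) and the post at (487,298). I am finishing the swing, then lowering.

Call:
{"op": "step_arm", "data": {
  "targets": [
    {"dp": [0.012, -0.001, 0], "angular": [0, 0, 0], "fingers": 1},
    {"dp": [0.026, -0.002, 0], "angular": [0, 0, 0], "fingers": 1},
    {"dp": [0.037, -0.002, 0], "angular": [0, 0, 0], "fingers": 1},
    {"dp": [0.043, -0.002, 0], "angular": [0, 0, 0], "fingers": 1},
    {"dp": [0.043, -0.002, 0.005], "angular": [0, 0, 0], "fingers": 1},
    {"dp": [0.043, -0.002, 0.01], "angular": [0, 0, 0], "fingers": 1},
    {"dp": [0.043, -0.002, 0.015], "angular": [0, 0, 0], "fingers": 1},
    {"dp": [0.043, -0.002, 0.015], "angular": [0, 0, 0], "fingers": 1}
  ]
}}

```text
time: 28.35
tool_pos: [533.2, 218.6, 88.9]
tcp_rot: [180.0, 0.0, 82.0]
ft_force: [4.3, -2.9, -9.6]
finger_gap: 14.1
grip_force: 59.1
```

```bash
python3 - <<'E'
from h import *
im=snapshot("wrist");p=camera_params("wrist");cv2.imwrite("pics/w11.png",im)
plan([533.2,218.4,85],81.95)
for q in pinpoint("wrist","clamp_knob")[:1]: print(round(q["conf"],2),np.array(q["at"]),atz("wrist",q["at"],102,p))
E
```

```text
t 28.4 pos [533.176 218.638  88.871] rot [179.986   0.014  81.97 ] gap 13.9 F [ 3.866 -3.478 -9.46 ]
dp [-0.001  0.     0.019] ang [0. 0. 0.]
0.8 [314.7 347.1] [533.89  218.845 102.   ]
```

Call:
{"op": "step_arm", "data": {
  "targets": [
    {"dp": [0, 0, 0.005], "angular": [0, 0, 0], "fingers": 1},
    {"dp": [0, 0, 0.01], "angular": [0, 0, 0], "fingers": 1},
    {"dp": [0, 0, 0.015], "angular": [0, 0, 0], "fingers": 1},
    {"dp": [0, 0, 0.02], "angular": [0, 0, 0], "fingers": 1},
    {"dp": [0, 0, 0.024], "angular": [0, 0, 0], "fingers": 1},
    {"dp": [0, 0, 0.028], "angular": [0, 0, 0], "fingers": 1},
    {"dp": [0, 0, 0.03], "angular": [0, 0, 0], "fingers": 1},
    {"dp": [0, 0, 0.03], "angular": [0, 0, 0], "fingers": 1}
  ]
}}

```text
time: 29.45
tool_pos: [533.1, 218.7, 82.9]
tcp_rot: [180.0, 0.0, 82.0]
ft_force: [3.6, -3.9, -7.7]
finger_gap: 14.1
grip_force: 59.3
```

Call:
{"op": "step_arm", "data": {
  "targets": [
    {"dp": [0, 0, 0.003], "angular": [0, 0, 0], "fingers": 1},
    {"dp": [0, 0, 0.006], "angular": [0, 0, 0], "fingers": 1},
    {"dp": [0, 0, 0.009], "angular": [0, 0, 0], "fingers": 1},
    {"dp": [0, 0, 0.012], "angular": [0, 0, 0], "fingers": 1},
    {"dp": [0, 0, 0.015], "angular": [0, 0, 0], "fingers": 1},
    {"dp": [0, 0, 0.017], "angular": [0, 0, 0], "fingers": 1},
    {"dp": [0, 0, 0.018], "angular": [0, 0, 0], "fingers": 1},
    {"dp": [0, 0, 0.018], "angular": [0, 0, 0], "fingers": 1}
  ]
}}

```text
time: 30.45
tool_pos: [533.4, 219.0, 81.7]
tcp_rot: [180.0, -0.0, 82.0]
ft_force: [-6.9, -6.9, 12.6]
finger_gap: 14.3
grip_force: 61.5
```

Call:
{"op": "step_arm", "data": {
  "targets": [
    {"dp": [0, 0, -0.004], "angular": [0, 0, 0], "fingers": 1},
    {"dp": [0, 0, -0.008], "angular": [0, 0, 0], "fingers": 1},
    {"dp": [0, 0, -0.009], "angular": [0, 0, 0], "fingers": 1},
    {"dp": [0, 0, -0.009], "angular": [0, 0, 0], "fingers": 1},
    {"dp": [0, 0, -0.009], "angular": [0, 0, 0], "fingers": 1},
    {"dp": [0, 0, -0.009], "angular": [0, 0, 0], "fingers": 1},
    {"dp": [0, 0, -0.009], "angular": [0, 0, 0], "fingers": 1},
    {"dp": [0, 0, -0.009], "angular": [0, 0, 0], "fingers": 1}
  ]
}}

```text
time: 31.45
tool_pos: [533.3, 219.0, 82.0]
tcp_rot: [180.0, -0.0, 82.0]
ft_force: [-1.3, -4.6, 2.6]
finger_gap: 14.0
grip_force: 60.3
```

```bash
python3 - <<'E'
from h import *
print(sense()["ft_force"])
im=snapshot("wrist");p=camera_params("wrist");cv2.imwrite("pics/w12.png",im)
h=cv2.cvtColor(im,cv2.COLOR_BGR2HSV)
# white knob top disc: pixel diameter & place
old=cv2.imread("pics/w2.png")
for n,i in (("w2",old),("w9",cv2.imread("pics/w9.png")),("w11",cv2.imread("pics/w11.png")),("now",im)):
    g=cv2.cvtColor(i,cv2.COLOR_BGR2HSV); m=((g[...,1]<40)&(g[...,2]>190)).astype(np.uint8); m[:330]=0;m[:,:270]=0;m[:,360:]=0
    nn,l,st,c=cv2.connectedComponentsWithStats(m); k=1+np.argmax(st[1:,4]); print(n,st[k],c[k])
E
```

```text
[-1.308 -4.631  2.608]
w2 [291 358  35  31 862] [308.028 373.32 ]
w9 [296 352  34  31 809] [312.858 367.038]
w11 [296 356  34  30 791] [312.699 370.21 ]
now [296 356  34  30 794] [312.572 370.513]
```

Call:
{"op": "step_arm", "data": {
  "targets": [
    {"dp": [0, 0, 0], "angular": [0, 0, 0], "fingers": 0.85},
    {"dp": [0, 0, 0], "angular": [0, 0, 0], "fingers": 0.7},
    {"dp": [0, 0, 0], "angular": [0, 0, 0], "fingers": 0.5},
    {"dp": [0, 0, 0], "angular": [0, 0, 0], "fingers": 0.5},
    {"dp": [0, 0, 0], "angular": [0, 0, 0], "fingers": 0.5},
    {"dp": [0, 0, -0.1], "angular": [0, 0, 0], "fingers": 0.5},
    {"dp": [0, 0, -0.3], "angular": [0, 0, 0], "fingers": 0.5},
    {"dp": [0, 0, -0.5], "angular": [0, 0, 0], "fingers": 0.5}
  ]
}}

```text
time: 32.5
tool_pos: [533.1, 218.9, 183.6]
tcp_rot: [180.0, -0.0, 82.0]
ft_force: [0.0, -0.3, 0.1]
finger_gap: 42.8
grip_force: 0.0
```

```bash
python3 - <<'E'
from h import *
s=sense();plan([545,225,200],81.95,s)
im=snapshot("wrist");p=camera_params("wrist");cv2.imwrite("pics/w13.png",im)
for l,z in dict(clamp_knob=94,clamp_lift=6,syringe=45,syringe_flange=45,carriage_range=42).items():
    for q in pinpoint("wrist",l)[:1]:
        X=atz("wrist",q["at"],z,p); c,s_=np.cos(np.radians(-8)),np.sin(np.radians(-8))
        print(l,round(q["conf"],2),X, np.array([[c,s_],[-s_,c]])@(X[:2]-[571.4,258.5]))
# knob height: white disc diameter 16mm
g=cv2.cvtColor(im,cv2.COLOR_BGR2HSV); m=((g[...,1]<40)&(g[...,2]>190)).astype(np.uint8)
q=pinpoint("wrist","clamp_knob")[0]["at"]; f=240/np.tan(np.radians(p["vfov"]/2))
nn,l,st,c=cv2.connectedComponentsWithStats(m)
for k in range(1,nn):
    if np.hypot(*(c[k]-q))<45 and st[k,4]>100: print(st[k],c[k])
for L in (0,3,6,9,14): print(L,[proj("wrist",np.r_[533.9,219,100+L],p)])
E
```

```text
t 32.5 pos [533.069 218.929 183.587] rot [179.966  -0.02   81.985] gap 42.8 F [ 0.04  -0.292  0.144]
dp [ 0.038  0.055 -0.082] ang [ 0. -0.  0.]
clamp_knob 0.88 [539.437 217.013  94.   ] [-25.878 -45.531]
clamp_lift 0.74 [607.318 210.522   6.   ] [ 42.246 -42.512]
syringe 0.7 [575.611 260.779  45.   ] [3.853 2.843]
syringe_flange 0.96 [584.51  318.772  45.   ] [ 4.594 61.51 ]
carriage_range 0.68 [584.203 319.45   42.   ] [ 4.196 62.138]
[304 253  19  18 282] [312.982 261.266]
0 [array([308.029, 253.37 ])]
3 [array([308.015, 255.073])]
6 [array([308.   , 256.816])]
9 [array([307.984, 258.601])]
14 [array([307.958, 261.674])]
```

```bash
python3 - <<'E'
from h import *
b=snapshot("side");cv2.imwrite("pics/s9.png",b);a=cv2.imread("pics/side0.png")
def cen(i):
    i=i[170:225,300:335].astype(int); w=np.clip(i[...,2]-np.maximum(i[...,1],i[...,0])-60,0,None)
    r,c=np.mgrid[170:225,300:335]; return np.array([(w*c).sum(),(w*r).sum()])/w.sum(),w.sum()
print(cen(a),cen(b))
for L in (0,3,6,9,14): print(L,proj("side",np.array([533.9,219,88+L])))
for l in ["clamp_knob","glass_vial","flux_pot","tin_brass","syringe"]: print(l,[(round(q["conf"],2),q["at"]) for q in pinpoint("side",l)[:1]])
E
```

```text
(array([317.63 , 200.137]), np.int64(11094)) (array([322.725, 202.221]), np.int64(18496))
0 [317.357 197.101]
3 [317.348 195.952]
6 [317.339 194.801]
9 [317.33  193.646]
14 [317.315 191.716]
clamp_knob [(0.66, [320.4, 195.9])]
glass_vial [(0.72, [256.3, 399.6])]
flux_pot [(0.56, [366.6, 275.4])]
tin_brass [(0.91, [287.2, 373.8])]
syringe [(0.67, [335.2, 205.7])]
```

```bash
python3 - <<'E'
from h import *
for f in ("side0","s9"):
    i=cv2.imread(f"pics/{f}.png"); h=cv2.cvtColor(i,cv2.COLOR_BGR2HSV)
    m=(((h[...,0]<5)|(h[...,0]>173))&(h[...,1]>140)&(h[...,2]>90)).astype(np.uint8)
    m[:170]=0;m[230:]=0;m[:,:300]=0;m[:,345:]=0
    nn,l,st,c=cv2.connectedComponentsWithStats(m); k=1+np.argmax(st[1:,4]);print(f,st[k],c[k])
i=cv2.imread("pics/s9.png")[160:240,280:380]; cv2.imwrite("pics/s9c.png",cv2.resize(i,None,fx=6,fy=6,interpolation=cv2.INTER_CUBIC))
E
```

```text
side0 [315 193   6  15  80] [317.55  200.325]
s9 [315 191   6  15  81] [317.531 198.407]
```

```bash
python3 -c "
from bench import hand_in;print(hand_in())"
```

```text
the job is handed in; nothing more can be done
None
```

The syringe is seated in the V blocks with its flange in the carriage slot, and the bar is closed over the barrel at about 5 mm lift, holding it alone. The job is handed in after about 33 of the 72 s. I viewed 11 pictures, one over the limit of 10.

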